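Load the vial warmer and hold its bayonet cap at half turn

ROBOT

A 6-joint arm with a two-finger parallel gripper is mounted at the origin on a cart in front of the work surface, level with it; the furniture and walls round the work are solid. World frame = base frame: x ahead of the robot, y to its left, z up, the work surface at z = 0. Lengths are in mm, angles in rad, forces in N, time in s.
With the tool pointing down it reaches from about 350 to 875 mm from the base axis. Payload 4.2 kg.
Tool frame: the origin (TCP) lies between the finger pads; the fingertips stand 11 mm ahead of it and the grasp point (between the pads) lies 8 mm behind it; z points along the fingers, y is the direction in which the jaws open and shut (so a half turn about z gives the same grasp; the last joint's range is limited). The gripper opens to 85 mm and grips with 20 to 120 N. Pads are 22 mm wide; open, the fingers measure 114 mm over their backs; the gripper's body (76 mm by 85 mm) begins 54 mm behind the grasp point. The pads swing forward as they close: fully open they stand 13 mm farther back than shut.
Start: joints at [1.443, 0.385, 0.008, 0, -1.194, -0.259], TCP at [235.734, 578.817, 242.312] pointing down, gripper open.
Joint ranges: [-3.14, 3.14], [-1.21, 2.06], [-1.07, 1.41], [-3.16, 2.05], [-2.99, -0.16], [-3.1, 3.1]. Speed limits (rad/s): [2.79, 2.79, 3.14, 3.14, 3.14, 3.14].

INTERFACE

Orientations are given as a unit quaternion [x, y, z, w].
In Python, from bench import * gives the robot as it stands. The module is installed in compiled form; this text tells all that it offers.
- The arm moves only by the tool drive_tool, never from a script. Its argument "increments" is a list of rows, each a list of 3 entries, a list of its own where there are three numbers: the gripper command: -1 is shut, 1 is fully open, values between are in proportion, then the shift along the tool's x, y, z scaled (see below), then the turn about the tool's z scaled (see below). In form: [[hand, [tx, ty, tz], turn], ...]. A call has 1 to 20 rows; each row shifts and turns the commanded pose from where the row before left it, along the tool's axes as they then stand; what a row does not reach is not made up. The controller multiplies each number of a shift by 0.3 m and each number of a turn by 2 rad. A row lasts 1/8 s, in which the tool goes at most 62.5 mm and 10.7 degrees, less where a joint would pass 70% of its speed; a pose out of reach is approached as far as the arm can. A call with a number of a shift or a turn outside -1 to 1 is refused whole. A call with a gripper value outside its range is refused whole. The fingers move at their own pace and stop on an object; the grip force is fixed at half the most. Time passes only in rows, so rows that do not move let the fingers close. It gives the time, the measured TCP pose, the force and the opening at its end, in the units of the state.
- read_state(): the state, without advancing time (a new reading comes with each control period).
- get_image(name): name is "scene" or "top"; returns the picture (420x560x3 uint8, red, green, blue); there is no depth.
- calibration(name): a dict with "fovy" (degrees; the focal length in pixels is half the picture's height over the tangent of half this angle, whatever the lens; pixels are square), "cx", "cy" (the principal point, pixels), "R" (3x3) and "t" (3): a world point X has camera coordinates R X + t. Camera axes: x right, y down, z forward; pixel columns grow to the right and rows downward; lengths in mm; the calibration is good to about 2 mm. A picture is of the moment at which its call begins. calibration takes no time and is no camera call.
- job_done(): hands the job in, once; it reports no verdict.
The state is a dict: "clock": time; "joints": joint angles; "joint_vel": joint speeds; "joint_efforts": joint torques, N m; "position": TCP position; "ee_rot": TCP orientation; "contact_force": force on the tool from outside, world axes, zero at the start; "wrist_torque": the same for the moment, N m; "gripper_width": finger opening in mm.
Only numpy, scipy, OpenCV 4.12 (cv2) and the standard library are available. Lean on these libraries where they do the work, as an engineer would, in place of code of your own. Each camera call takes 0.05 s, during which the arm holds its last target.

TASK

Stand the vial upright on the ringed spot in the middle of the warmer and let go of it. Then put the bayonet cap over it, its two lugs down through the two gaps of the collar until it sits fully down, and turn the cap clockwise (seen from above) to the half-turn position, where its grip bar points at the round stud midway between the entry mark and the lock mark. Do not let it click into the lock; the cap is sprung and turns back if let go, so finish while still gripping it and holding it there, and leave the other things where they are.

Things in the scene. Friction and masses are not known exactly. Their poses are not given: they have to be found in the camera images.
- vial: The only vial standing on the worktop: brown stoppered vial, 25 mm across, 49 mm tall (straight body and shoulder to 40 mm), about 35 g. Origin at the centre of its underside, z up.
- cap: Loose bayonet cap standing on the worktop: hollow round metal cup, open below, 54 mm across, 60 mm tall (inside 49 mm across, 56 mm high), about 150 g. Two lugs at the lower rim reach 36 mm from the axis on the +x and -x sides, each 11 mm wide, 5.5 mm high, undersides level with the rim. Works either way round. Origin at the centre of the lower rim, z up.
- grip_bar (a point): Middle of the upright grip bar on top of the cap, on the cap's axis, 74 mm above its lower rim. The bar runs along the cap's x (over the lugs): 46 mm long, 12 mm thick across y, from 60 to 88.5 mm above the rim. Axes as the cap's.
- warmer: Vial warmer fixed to the worktop (place and yaw vary): white housing 120 (x) by 130 (y) mm, flat deck 36 mm up, on it a round steel collar 83 mm across outside, 12 mm high, inner wall radius 38 mm, with a ledge reaching in to radius 29 mm at 8.5 to 12 mm above the deck, beneath which the lugs turn. Origin at the centre of its underside, x through the two gaps of the ledge, z up.
- gap (a point): Middle of the gap in the ledge on the warmer's +x side, 33 mm from the axis, at the collar's top; the other gap is opposite (-x). Each is 16 mm wide (+-16 deg); the lugs go down here. From here the cap turns clockwise seen from above; a stop blocks it about 6 deg the other way. A long bar on the deck marks each gap (entry, 0 deg).
- stud (a point): Round black stud, 6 mm, on the deck just outside the collar, 48 mm from the axis, 40 deg clockwise (seen from above) of the gap: the half-turn mark. A second one lies opposite. At half turn the grip bar points at both.
- lock_mark (a point): Double bar on the deck outside the collar, 80 deg clockwise of the gap (another opposite): the lock. Its sprung pins are first felt when the cap has turned about 52 deg and click in behind the lugs at about 78 deg.
- spot (a point): Centre of the ringed spot (black ring 32 mm across) on the warmer's deck inside the collar, on the collar's axis, 36 mm above the worktop; axes as the warmer's. The cap's lower rim rests at this height when fully down.
- return_ring (a joint): Sprung ring in the collar whose two dogs the lugs push: angle turned clockwise in rad, 0 at rest, 1.27 at its stop. The lugs meet it when the cap has turned about 7 deg from the entry, so it reads the cap's turn less 0.12 rad (about 0.58 at half turn). It pushes the cap back with 0.05 to 0.12 N m.
- small_cup: Bystander: small steel cup, 52 mm across, 31 mm high, on the left. Origin at the centre of its underside.
- tape: Bystander: roll of tape lying flat, 58 mm across, 12 mm high, on the right. Origin at the centre of its underside.
- pouch: Bystander: flat sealed pouch, 60 by 88 by 9 mm, flat on the worktop behind and left of the warmer. Origin at the centre of its underside.
There are look-alikes about, which are no part of the job. Leave any yellow look-alike of the cap alone.

How it is judged:
By the outcome, as a careful person would: the job done as asked, in the order asked, and still so for the second after the job is handed in, while the arm keeps its last pose, push and grip.
It also fails if it takes over 56 s, if anything falls off the work surface, if the arm or the gripper's body presses on something with over 40 N, if the wrist force passes 120 N, or if a joint passes its speed limit or range.

## Working session

There is one attempt and no reset: what is moved stays moved. The work goes in short steps, Python scripts to look and compute and a tool call to move; the robot and the scene stay as the last step left them, time stands still between calls to the robot, and variables do not carry over. Pictures are saved under pics/ and viewed, and the job is handed in when it is done.

Besides the shell and the picture viewer there is one more tool, called after "Call:" in YAML: its name, and indented under it one key for each argument. drive_tool: Moves the arm, as the interface text tells. Shifts and turns lie within -1 to 1; 1 stands for 0.3 m of shift or 2 rad of turn. Its arguments: {"type":"object","properties":{"increments":{"type":"array"}},"required":["increments"]}

```bash
mkdir -p pics; cat > h.py <<'E'
from bench import *
import numpy as np, cv2
def cal(n):
    c=calibration(n); f=210/np.tan(np.radians(c["fovy"])/2); return c,f
def ray(n,u,v):
    c,f=cal(n); R=np.array(c["R"]);t=np.array(c["t"])
    d=R.T@np.array([(u-c["cx"])/f,(v-c["cy"])/f,1]); return -R.T@t,d
def onz(n,u,v,z):
    o,d=ray(n,u,v); return o+d*(z-o[2])/d[2]
def proj(n,X):
    c,f=cal(n); p=np.array(c["R"])@np.array(X,float)+np.array(c["t"]); return np.array([c["cx"]+f*p[0]/p[2],c["cy"]+f*p[1]/p[2]])
def snap(n,fn):
    im=get_image(n); cv2.imwrite("pics/%s.png"%fn,im[:,:,::-1]); return im
E
python3 - <<'E'
from h import *
for n in("scene","top"):
    snap(n,n+"0"); c=calibration(n); print({k:np.round(v,3).tolist() for k,v in c.items()}); 
    o,d=ray(n,0,0);print(o)
s=read_state();print({k:np.round(v,3).tolist() for k,v in s.items()})
E
```

```text
{'fovy': 45.472, 'cx': 276.465, 'cy': 200.712, 'R': [[0.087, -0.996, 0.013], [-0.655, -0.067, -0.753], [0.751, 0.057, -0.658]], 't': [-121.16, 408.192, 925.414]}
[-416.89266744 -146.32973077  917.86686239]
{'fovy': 44.49, 'cx': 276.777, 'cy': 200.153, 'R': [[0.019, -1.0, -0.006], [-0.976, -0.017, -0.215], [0.215, 0.009, -0.977]], 't': [-74.952, 523.48, 1208.748]}
[ 252.56815755  -77.36828269 1292.65032181]
{'clock': 0.1, 'joints': [1.443, 0.385, 0.007, -0.0, -1.194, -0.259], 'joint_vel': [0.001, -0.002, 0.003, 0.003, 0.001, 0.001], 'joint_efforts': [-0.0, -39.332, 18.893, 4.198, -0.003, 0.0], 'position': [235.555, 578.374, 241.333], 'ee_rot': [0.981, -0.192, -0.0, 0.001], 'contact_force': [-0.763, -0.342, -0.511], 'wrist_torque': [0.017, 0.048, -0.023], 'gripper_width': 85.181}
```

View pics/scene0.png

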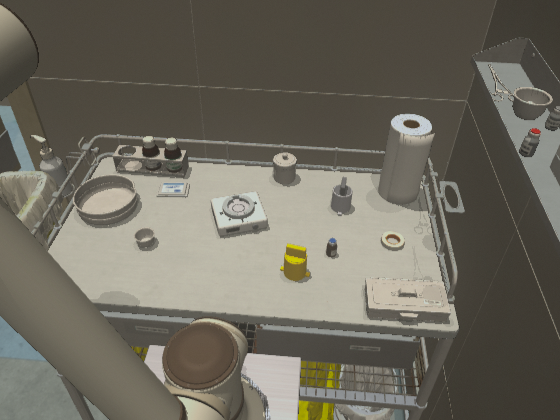

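View pics/top0.png

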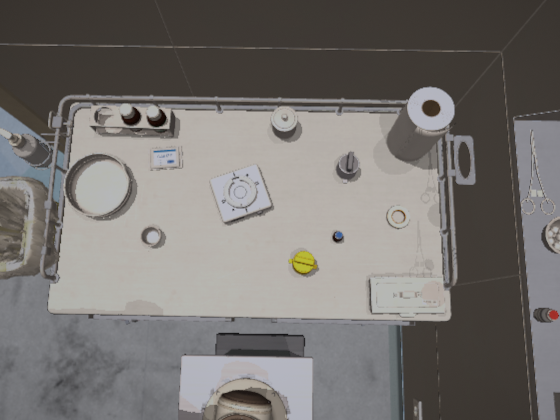

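The scene shows the warmer at (240,212), the steel cap at (342,200), the vial at (332,247), and the yellow look-alike at (295,262). In the top view the warmer is at (241,193), the cap at (347,167) and the vial at (338,237). I'll enlarge these next.

```bash
python3 - <<'E'
import cv2,numpy as np
t=cv2.imread("pics/top0.png");s=cv2.imread("pics/scene0.png")
def crop(im,u,v,w,h,k):return cv2.resize(im[v:v+h,u:u+w],None,fx=k,fy=k,interpolation=cv2.INTER_CUBIC)
cv2.imwrite("pics/c1.png",np.hstack([crop(t,205,160,72,66,5.5 and 5),crop(t,315,145,72,66,5)]))
cv2.imwrite("pics/c2.png",np.hstack([crop(s,205,185,72,60,5),crop(s,312,170,72,60,5)]))
cv2.imwrite("pics/c3.png",np.hstack([crop(t,320,220,36,34,10),crop(s,314,230,36,34,10)]))
E
```

```text
(no output)
```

View pics/c1.png

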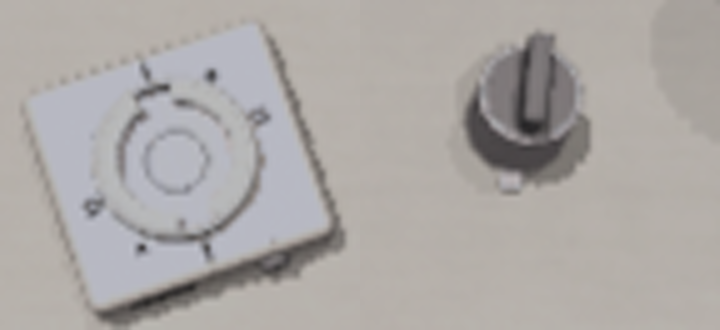

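View pics/c2.png

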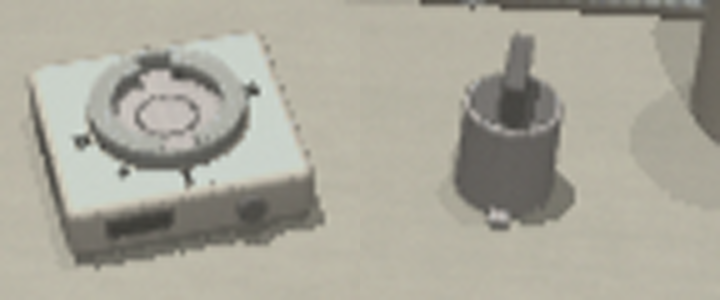

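View pics/c3.png

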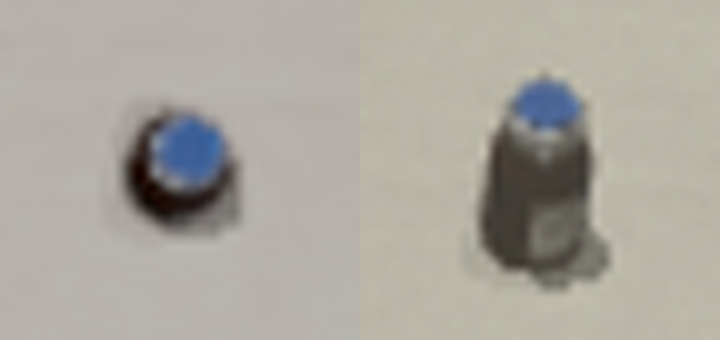

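```bash
python3 - <<'E'
from h import *
def dark(n,x0,y0,w,h,k,tag):
    im=cv2.imread("pics/%s0.png"%n)[y0:y0+h,x0:x0+w]
    b=cv2.resize(im,None,fx=k,fy=k,interpolation=cv2.INTER_CUBIC)
    return b
k=5
b=dark("top",205,160,72,66,k,"")
g=cv2.cvtColor(b,cv2.COLOR_BGR2GRAY)
bh=cv2.morphologyEx(g,cv2.MORPH_BLACKHAT,np.ones((25,25)))
m=(bh>35).astype(np.uint8)
N,L,st,ce=cv2.connectedComponentsWithStats(m)
for i in range(1,N):
    if st[i,4]<25: continue
    w=bh*(L==i); ys,xs=np.nonzero(w); ww=w[ys,xs].astype(float)
    x=(xs*ww).sum()/ww.sum();y=(ys*ww).sum()/ww.sum()
    u=(x+.5)/k-.5+205; v=(y+.5)/k-.5+160
    print(np.round((x,y)),st[i,4],np.round(onz("top",u,v,36),1))
b=cv2.imread("pics/scene0.png")[185:245,205:277]
b=cv2.resize(b,None,fx=k,fy=k,interpolation=cv2.INTER_CUBIC)
g=cv2.cvtColor(b,cv2.COLOR_BGR2GRAY)
bh=cv2.morphologyEx(g,cv2.MORPH_BLACKHAT,np.ones((25,25)))
m=(bh>35).astype(np.uint8)
N,L,st,ce=cv2.connectedComponentsWithStats(m)
print("scene")
for i in range(1,N):
    if st[i,4]<25: continue
    w=bh*(L==i); ys,xs=np.nonzero(w); ww=w[ys,xs].astype(float)
    x=(xs*ww).sum()/ww.sum();y=(ys*ww).sum()/ww.sum()
    u=(x+.5)/k-.5+205; v=(y+.5)/k-.5+185
    print(np.round((x,y)),st[i,4],np.round(onz("scene",u,v,36),1))
# vial
P=[]
for n in("top","scene"):
    im=cv2.imread("pics/%s0.png"%n).astype(int)
    m=((im[:,:,0]-im[:,:,2])>50).astype(np.uint8)
    N,L,st,ce=cv2.connectedComponentsWithStats(m)
    for i in range(1,N):
        if st[i,4]>10 and 300<ce[i][0]<360 and 220<ce[i][1]<270: print(n,ce[i],st[i],onz(n,*ce[i],49))
E
```

```text
[231. 253.] 6864 [502.3  -0.6  36. ]
[151.  86.] 558 [587.8  42.4  36. ]
[211.  76.] 157 [594.1  12.1  36. ]
[184. 103.] 183 [579.5  25.3  36. ]
[205. 110.] 33 [575.8  14.5  36. ]
[129. 136.] 645 [561.7  52.5  36. ]
[259. 117.] 283 [573.  -12.8  36. ]
[212. 219.] 1755 [519.5   9.1  36. ]
[187. 189.] 41 [535.   22.3  36. ]
[ 93. 206.] 317 [525.1  68.8  36. ]
[119. 218.] 39 [519.4  55.7  36. ]
[181. 224.] 51 [516.8  24.4  36. ]
[131. 226.] 25 [515.3  49.5  36. ]
[141. 248.] 116 [504.2  44.1  36. ]
scene
[161.  77.] 2186 [581.5  36.1  36. ]
[252.  90.] 224 [575.6 -13.6  36. ]
[ 47. 160.] 1312 [511.  85.  36.]
[141. 114.] 273 [551.   42.2  36. ]
[162.  97.] 35 [565.  33.  36.]
[188. 115.] 412 [552.1  17.8  36. ]
[165. 151.] 3653 [523.5  25.3  36. ]
[311. 173.] 55 [514.6 -51.3  36. ]
[322. 218.] 66 [482.6 -60.   36. ]
[138. 225.] 834 [468.6  31.1  36. ]
top [338.64285714 234.53571429] [336 232   6   6  28] [ 443.15428997 -218.03188438   49.        ]
scene [332.17647059 240.11764706] [330 239   6   4  17] [ 443.50510526 -217.68936302   49.        ]
```

```bash
python3 - <<'E'
import cv2,numpy as np
t=cv2.imread("pics/top0.png");s=cv2.imread("pics/scene0.png")
def crop(im,u,v,w,h,k):
    b=cv2.resize(im[v:v+h,u:u+w],None,fx=k,fy=k,interpolation=cv2.INTER_CUBIC)
    for i in range(0,w,5): cv2.putText(b,str(u+i),(i*k,8),0,.3,(0,0,255),1); cv2.line(b,(i*k+k//2,10),(i*k+k//2,14),(0,0,255),1)
    for i in range(0,h,5): cv2.putText(b,str(v+i),(0,i*k+k//2+3),0,.3,(0,0,255),1)
    return b
cv2.imwrite("pics/c4.png",np.hstack([crop(t,332,147,30,42,13),crop(s,326,172,30,42,13)]))
E
```

```text
(no output)
```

View pics/c4.png

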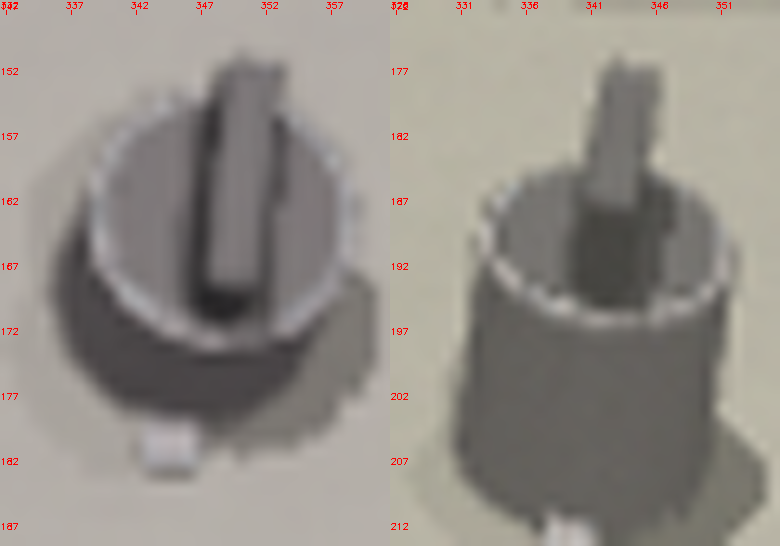

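```bash
python3 - <<'E'
from h import *
im=cv2.imread("pics/top0.png")
hsv=cv2.cvtColor(im,cv2.COLOR_BGR2HSV)
m=cv2.inRange(hsv,(22,120,60),(35,255,255)); 
N,L,st,ce=cv2.connectedComponentsWithStats(m)
for i in range(1,N):
    if st[i,4]>40: print(ce[i],st[i],onz("top",*ce[i],50))
print("tape",onz("top",398,216,12))
# scene marks by hand on deck plane (crop x,y /5)
for nm,x,y in (("stud",123,173),("lock",82,142),("bar",188,178),("lock2",252,90)):
    print(nm,onz("scene",(x+.5)/5-.5+205,(y+.5)/5-.5+185,36).round(1))
for nm,x,y in (("bar",146,72),("bar2",208,247),("spot",177,161)):
    print(nm,onz("top",(x+.5)/5-.5+205,(y+.5)/5-.5+160,36).round(1))
E
```

```text
[303.00934579 262.32943925] [289 251  28  24 428] [ 373.74886943 -131.5171874    50.        ]
tape [ 498.9335414  -372.81293621   12.        ]
stud [505.1  44.5  36. ]
lock [526.2  69.3  36. ]
bar [504.8  10.9  36. ]
lock2 [575.7 -13.5  36. ]
bar [595.3  45.1  36. ]
bar2 [505.4  10.7  36. ]
spot [549.2  27.7  36. ]
```

```bash
python3 - <<'E'
from h import *
print("rim top",onz("top",348.3,163.6,60),"scene",onz("scene",342.6,190.4,60))
a=onz("top",349.3,168.8,88.5);b=onz("top",351,151.3,88.5);print(a,b,(a+b)/2,np.linalg.norm(a-b),np.degrees(np.arctan2(*(b-a)[1::-1])))
l=onz("top",344.6,181.5,5.5);print("lug",l)
a=onz("scene",343.0,187,88.5);b=onz("scene",344.6,177,88.5);print(a,b,(a+b)/2,np.linalg.norm(a-b),np.degrees(np.arctan2(*(b-a)[1::-1])))
print("lug sc",onz("scene",339.3,213,5.5))
E
```

```text
rim top [ 620.5952354  -242.13069006   60.        ] scene [ 621.32978039 -243.87738936   60.        ]
[ 598.96506242 -240.60521928   88.5       ] [ 643.57323142 -245.28105179   88.5       ] [ 621.26914692 -242.94313554   88.5       ] 44.85256014001301 -5.983897356082202
lug [ 588.53215583 -239.32169832    5.5       ]
[ 600.80267719 -241.84108587   88.5       ] [ 643.32638803 -246.62507334   88.5       ] [ 622.06453261 -244.2330796    88.5       ] 42.7919679304047 -6.418879873874389
lug sc [ 590.92003691 -240.05313702    5.5       ]
```

```bash
cat >> h.py <<'E'
def phi():
    x,y,z,w=read_state()["ee_rot"]
    return np.degrees(np.arctan2(2*(x*y+z*w),1-2*(y*y+z*z)))
def plan(x,y,z,ph=None):
    s=read_state();p=np.array(s["position"]);f=phi();a=np.radians(f)
    d=np.array([x,y,z])-p
    t=np.array([d[0]*np.cos(a)+d[1]*np.sin(a),d[0]*np.sin(a)-d[1]*np.cos(a),-d[2]])/300
    n=np.linalg.norm(t)
    print("clk",round(s["clock"],2),"pos",p.round(1),"phi",round(f,2),"w",round(s["gripper_width"],1),"F",np.round(s["contact_force"],1),"T",np.round(s["wrist_torque"],2),"j",np.round(s["joints"],2))
    print("total",t.round(3),"rows>=",n/.2)
    if ph is not None: print("turn total",round(-np.radians(ph-f)/2,3))
E
python3 -c "
from h import *
plan(443.3,-217.9,140,-51)"
```

```text
clk 0.1 pos [235.6 578.4 241.3] phi -22.17 w 85.2 F [-0.8 -0.3 -0.5] T [ 0.02  0.05 -0.02] j [ 1.44  0.39  0.01 -0.   -1.19 -0.26]
total [1.643 2.197 0.338] rows>= 13.819055785847612
turn total 0.252
```

Call:
drive_tool:
  increments:
    - [0.2, [0.11, 0.146, 0.01], 0]
    - [0.2, [0.11, 0.146, 0.01], 0]
    - [0.2, [0.11, 0.146, 0.01], 0]
    - [0.2, [0.11, 0.146, 0.01], 0]
    - [0.2, [0.11, 0.146, 0.01], 0]
    - [0.2, [0.11, 0.146, 0.02], 0]
    - [0.2, [0.11, 0.146, 0.02], 0]
    - [0.2, [0.11, 0.146, 0.02], 0]
    - [0.2, [0.11, 0.146, 0.02], 0]
    - [0.2, [0.11, 0.146, 0.03], 0]
    - [0.2, [0.11, 0.146, 0.03], 0]
    - [0.2, [0.11, 0.146, 0.03], 0]
    - [0.2, [0.11, 0.146, 0.04], 0]
    - [0.2, [0.11, 0.146, 0.04], 0]
    - [0.2, [0.1, 0.153, 0.03], 0]
    - [0.2, [0, 0, 0], 0.084]
    - [0.2, [0, 0, 0], 0.084]
    - [0.2, [0, 0, 0], 0.084]
    - [0.2, [0, 0, 0], 0]

```text
clock: 2.48
position: [442.5, -217.2, 143.0]
ee_rot: [0.903, -0.43, -0.0, 0.0]
contact_force: [-1.4, 0.2, 0.6]
gripper_width: 51.1
```

```bash
python3 -c "
from h import *
plan(443.3,-217.9,26,-51)
snap('top','t1')
snap('scene','s1')"; python3 - <<'E'
import cv2,numpy as np
t=cv2.imread("pics/t1.png");s=cv2.imread("pics/s1.png")
c=lambda b:cv2.resize(b,None,fx=4,fy=4,interpolation=cv2.INTER_CUBIC)
cv2.imwrite("pics/c5.png",np.hstack([c(t[180:280,280:380]),c(s[170:270,280:380])]))
E
```

```text
clk 2.48 pos [ 442.5 -217.2  143. ] phi -50.94 w 51.1 F [-1.4  0.2  0.6] T [ 0.   -0.02  0.  ] j [-0.13  0.26 -0.45 -0.   -0.86  0.81]
total [ 0.004 -0.001  0.39 ] rows>= 1.9500930816241546
turn total 0.001
```

View pics/c5.png

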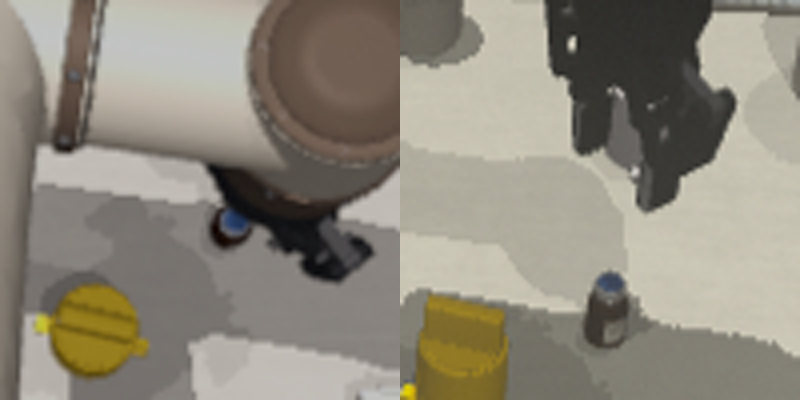

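The gripper straddles the vial from above (vial in the crop's scene half at (607,310)), and the yellow cap is clear of the jaws. I'll go down and grip it.

Call:
drive_tool:
  increments:
    - [0.2, [0.004, -0.001, 0.15], 0]
    - [0.2, [0, 0, 0.12], 0]
    - [0.2, [0, 0, 0.08], 0]
    - [0.2, [0, 0, 0.04], 0]
    - [0.2, [0, 0, 0], 0]
    - [-1, [0, 0, 0], 0]
    - [-1, [0, 0, 0], 0]
    - [-1, [0, 0, 0], 0]
    - [-1, [0, 0, 0], 0]
    - [-1, [0, 0, 0], 0]

```text
clock: 3.82
position: [444.7, -218.1, 27.6]
ee_rot: [0.903, -0.431, 0.001, -0.0]
contact_force: [-1.0, 2.0, 7.1]
gripper_width: 22.5
```

```bash
python3 -c "
from h import *
plan(443.3,-217.9,160)
plan(549.4,28,160)"
```

```text
clk 3.83 pos [ 444.7 -218.1   27.6] phi -51.01 w 22.5 F [-1.   2.   7.1] T [0.26 0.17 0.03] j [-0.13  0.44 -0.56  0.   -0.56  0.81]
total [-0.004  0.003 -0.441] rows>= 2.2072348116003586
clk 3.83 pos [ 444.7 -218.1   27.6] phi -51.01 w 22.5 F [-1.   2.   7.1] T [0.26 0.17 0.03] j [-0.13  0.44 -0.56  0.   -0.56  0.81]
total [-0.418 -0.787 -0.441] rows>= 4.973967177735069
```

Call:
drive_tool:
  increments:
    - [-1, [0, 0, -0.05], 0]
    - [-1, [0, 0, -0.1], 0]
    - [-1, [0, 0, -0.1], 0]
    - [-1, [0, 0, -0.1], 0]
    - [-1, [0, 0, -0.09], 0]
    - [-1, [0, 0, 0], 0]

```text
clock: 4.58
position: [444.9, -218.1, 160.5]
ee_rot: [0.902, -0.431, 0.003, -0.001]
contact_force: [-0.5, 0.5, -0.1]
gripper_width: 22.1
```

```bash
python3 - <<'E'
from h import *
plan(549.4,28,160)
s=snap('scene','s2')[:,:,::-1]
c=lambda b:cv2.resize(b,None,fx=6,fy=6,interpolation=cv2.INTER_CUBIC)
cv2.imwrite("pics/c6.png",c(s[180:270,280:380]))
E
```

```text
clk 4.58 pos [ 444.9 -218.1  160.5] phi -51.03 w 22.1 F [-0.5  0.5 -0.1] T [-0.04  0.02  0.01] j [-0.13  0.24 -0.42  0.   -0.9   0.81]
total [-0.419 -0.787  0.002] rows>= 4.456556153671773
```

View pics/c6.png

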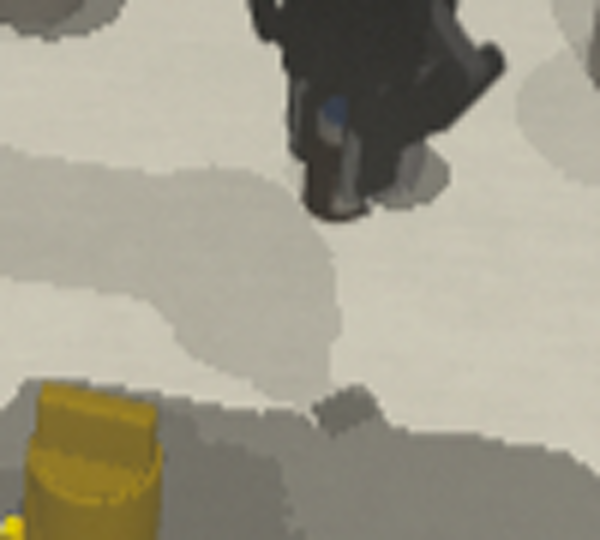

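```bash
python3 - <<'E'
from h import *
x,y,z=444.9,-218.1,160.5
for h in (-26,-28,-30,-32): print(h,proj("scene",[x,y,z+h]),"low edge",proj("scene",[x-10,y,z+h]), "top",proj("scene",[x,y,z+h+49]))
E
```

```text
-26 [335.53411287 213.76963042] low edge [335.54030816 216.70610395] top [337.50335874 197.72920734]
-28 [335.45606169 214.4053935 ] low edge [335.46174137 217.34265488] top [337.42077628 198.40187987]
-30 [335.37818749 215.03971509] low edge [335.38335387 217.97775316] top [337.33838641 199.07298367]
-32 [335.30048965 215.67260011] low edge [335.30514506 218.61140375] top [337.25618846 199.74252421]
```

The vial is held upright, its base at about (336,217), and it matches the projection. I'll carry it to the warmer.

Call:
drive_tool:
  increments:
    - [-1, [-0.084, -0.157, 0], 0]
    - [-1, [-0.084, -0.157, 0], 0]
    - [-1, [-0.084, -0.157, 0], 0]
    - [-1, [-0.084, -0.157, 0], 0]
    - [-1, [-0.083, -0.159, 0], 0]
    - [-1, [0, 0, 0.1], 0]
    - [-1, [0, 0, 0.1], 0]
    - [-1, [0, 0, 0], 0]

```text
clock: 5.62
position: [545.6, 27.7, 94.8]
ee_rot: [0.902, -0.431, -0.003, 0.003]
contact_force: [0.1, -0.3, -0.2]
gripper_width: 22.0
```

```bash
python3 - <<'E'
from h import *
plan(549.5,28,65)
s=snap('scene','s3')[:,:,::-1];t=snap('top','t3')[:,:,::-1]
c=lambda b:cv2.resize(b,None,fx=5,fy=5,interpolation=cv2.INTER_CUBIC)
cv2.imwrite("pics/c7.png",np.hstack([c(s[165:245,200:280]),c(t[150:230,200:280])]))
E
```

```text
clk 5.62 pos [545.6  27.7  94.8] phi -51.06 w 22.0 F [ 0.1 -0.3 -0.2] T [-0.02 -0.02  0.01] j [ 0.35  0.41 -0.37 -0.   -0.8   0.33]
total [ 0.007 -0.011  0.099] rows>= 0.5011231112528838
```

View pics/c7.png

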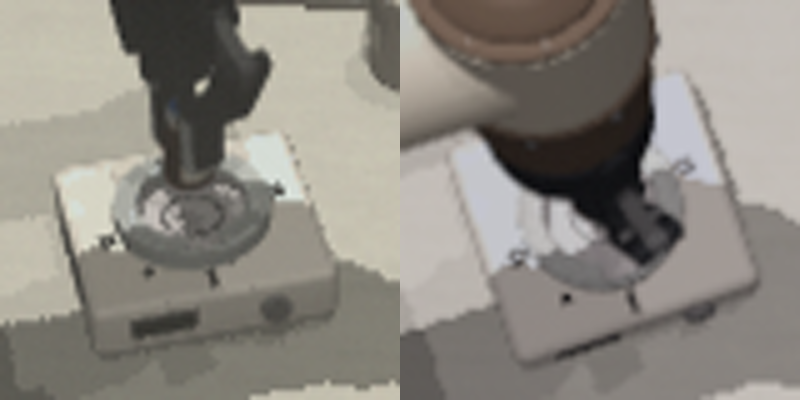

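Call:
drive_tool:
  increments:
    - [-1, [0.007, -0.011, 0.05], 0]
    - [-1, [0, 0, 0], 0]
    - [-1, [0, 0, 0], 0]

```text
clock: 6.1
position: [552.4, 28.6, 83.5]
ee_rot: [0.902, -0.431, 0.0, -0.0]
contact_force: [-0.2, 0.4, -0.0]
gripper_width: 21.9
```

```bash
python3 - <<'E'
from h import *
plan(549.5,28,65)
s=snap('scene','s4')[:,:,::-1]
c=lambda b:cv2.resize(b,None,fx=7,fy=7,interpolation=cv2.INTER_CUBIC)
cv2.imwrite("pics/c8.png",c(s[165:245,200:280]))
E
```

```text
clk 6.1 pos [552.4  28.6  83.5] phi -51.05 w 21.9 F [-0.2  0.4 -0. ] T [-0.02 -0.03 -0.  ] j [ 0.34  0.43 -0.37  0.   -0.77  0.33]
total [-0.004  0.009  0.062] rows>= 0.312843347525193
```

View pics/c8.png

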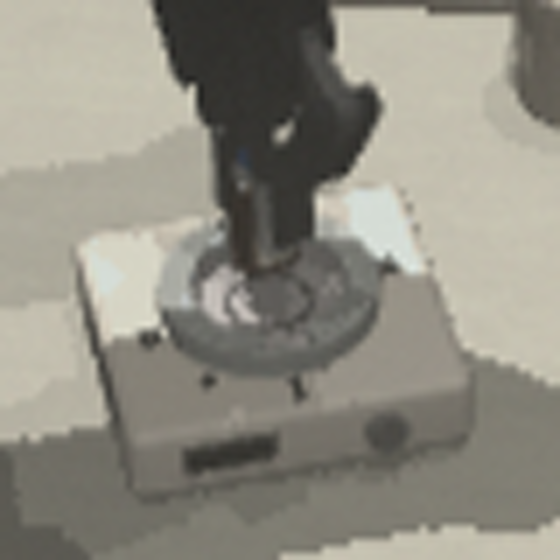

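```bash
python3 - <<'E'
from h import *
X=np.array([552.4,28.6,83.5])+[-.65,.8,0]
for n,h in (("base",-27),("stop",22)):
  print(n,(proj("scene",X+[0,0,h])-[200,165])*7+3, (proj("scene",X+[-10,0,h])-[200,165])*7+3)
print("spot",(proj("scene",[549.4,28,36])-[200,165])*7+3)
plan(550,27.2,65)
E
```

```text
base [264.73648101 259.39636891] [260.79727724 277.14970815]
stop [259.523436   157.82162752] [255.45280971 175.42465545]
spot [269.63378682 304.8355135 ]
clk 6.15 pos [552.4  28.7  83.7] phi -51.04 w 22.3 F [-0.2 -0.8 -0.6] T [ 0.01  0.04 -0.02] j [ 0.34  0.43 -0.37  0.   -0.77  0.33]
total [-0.001  0.009  0.062] rows>= 0.31497946310855046
```

Call:
drive_tool:
  increments:
    - [-1, [-0.001, 0.009, 0.03], 0]
    - [-1, [0, 0, 0.02], 0]
    - [-1, [0, 0, 0.01], 0]
    - [-1, [0, 0, 0], 0]
    - [-1, [0, 0, 0], 0]
    - [-1, [0, 0, 0], 0]

```text
clock: 6.9
position: [550.1, 27.3, 65.5]
ee_rot: [0.902, -0.431, 0.0, -0.0]
contact_force: [-0.2, -0.4, -0.6]
gripper_width: 22.3
```

```bash
python3 - <<'E'
from h import *
plan(550,27.2,62)
E
```

```text
clk 6.9 pos [550.1  27.3  65.5] phi -51.04 w 22.3 F [-0.2 -0.4 -0.6] T [-0.03 -0.01  0.09] j [ 0.34  0.45 -0.39  0.   -0.72  0.34]
total [0.    0.    0.012] rows>= 0.05832154234591721
```

Call:
drive_tool:
  increments:
    - [-1, [0, 0, 0.006], 0]
    - [-1, [0, 0, 0.003], 0]
    - [-1, [0, 0, 0.002], 0]
    - [-1, [0, 0, 0], 0]
    - [-1, [0, 0, 0], 0]

```text
clock: 7.52
position: [550.2, 27.2, 63.6]
ee_rot: [0.903, -0.431, 0.001, -0.0]
contact_force: [-3.1, 0.1, 8.8]
gripper_width: 22.5
```

```bash
python3 - <<'E'
from h import *
plan(550,27.2,62)
s=snap('scene','s5')[:,:,::-1]
c=lambda b:cv2.resize(b,None,fx=7,fy=7,interpolation=cv2.INTER_CUBIC)
cv2.imwrite("pics/c9.png",c(s[165:245,200:280]))
E
```

```text
clk 7.53 pos [550.2  27.2  63.6] phi -51.0 w 22.5 F [-3.1  0.1  8.8] T [0.04 0.83 0.01] j [ 0.34  0.46 -0.4   0.   -0.72  0.34]
total [-0.     0.001  0.005] rows>= 0.02681995761350542
```

View pics/c9.png

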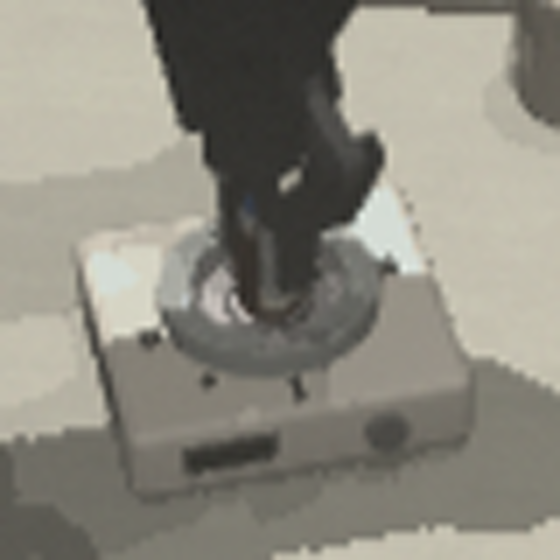

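The vial's base touches the deck inside the ring (262,310 in the crop), with 9 N pushing back. I'll release it gently and rise.

Call:
drive_tool:
  increments:
    - [-0.42, [0, 0, -0.003], 0]
    - [-0.36, [0, 0, 0], 0]
    - [-0.25, [0, 0, 0], 0]
    - [-0.1, [0, 0, 0], 0]
    - [0, [0, 0, 0], 0]
    - [0.1, [0, 0, -0.01], 0]
    - [0.1, [0, 0, -0.05], 0]
    - [0.1, [0, 0, -0.15], 0]
    - [0.1, [0, 0, -0.15], 0]
    - [0.1, [0.1, 0.1, 0], 0]
    - [0.1, [0.1, 0.1, 0], 0]
    - [0.1, [0.1, 0.1, 0], 0]
    - [0.1, [0, 0, 0], 0]

```text
clock: 9.2
position: [536.1, -101.5, 172.1]
ee_rot: [0.902, -0.432, 0.001, -0.0]
contact_force: [-0.3, 0.8, 0.1]
gripper_width: 47.0
```

```bash
python3 - <<'E'
from h import *
plan(621.4,-243.3,180,-6)
s=snap('scene','s6')[:,:,::-1];t=snap('top','t6')[:,:,::-1]
c=lambda b:cv2.resize(b,None,fx=5,fy=5,interpolation=cv2.INTER_CUBIC)
cv2.imwrite("pics/c10.png",np.hstack([c(s[165:245,200:280]),c(t[150:230,200:280])]))
E
```

```text
clk 9.2 pos [ 536.1 -101.5  172.1] phi -51.25 w 47.0 F [-0.3  0.8  0.1] T [0.06 0.   0.01] j [ 0.11  0.31 -0.29  0.   -0.97  0.57]
total [ 0.546  0.074 -0.026] rows>= 2.7606088891385236
turn total -0.395
```

View pics/c10.png

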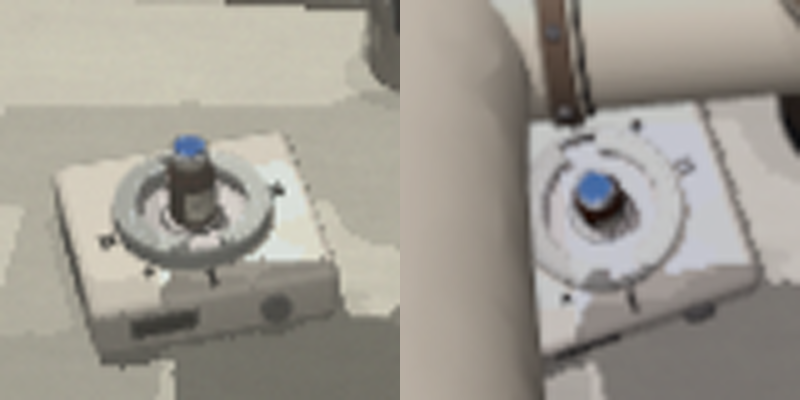

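```bash
python3 - <<'E'
from h import *
for n,f in(("top","t6"),("scene","s6")):
    im=cv2.imread("pics/%s.png"%f).astype(int)
    m=((im[:,:,0]-im[:,:,2])>50).astype(np.uint8)
    N,L,st,ce=cv2.connectedComponentsWithStats(m)
    for i in range(1,N):
        if st[i,4]>8 and 225<ce[i][0]<260 and 170<ce[i][1]<220: print(n,ce[i],st[i],onz(n,*ce[i],85))
E
```

```text
top [238.39285714 187.17857143] [236 185   6   6  28] [549.09521597  27.93960562  85.        ]
scene [237.4 193.8] [235 193   6   3  15] [549.8127992  27.9835225  85.       ]
```

The vial stands upright on the ring: the stopper measures (549.4, 28.0) in both views, which is the collar centre. Next is the cap.

Call:
drive_tool:
  increments:
    - [0, [0.13, 0.018, 0], 0]
    - [0, [0.14, 0.018, 0], 0]
    - [0, [0.14, 0.018, 0], 0]
    - [0, [0.136, 0.02, 0], 0]
    - [0, [0, 0, 0], -0.079]
    - [0, [0, 0, 0], -0.079]
    - [0, [0, 0, 0], -0.079]
    - [0, [0, 0, 0], -0.079]
    - [0, [0, 0, 0], -0.079]
    - [0, [0, 0, 0], 0]
    - [0, [0, 0, 0], 0]

```text
clock: 10.68
position: [622.6, -239.9, 171.2]
ee_rot: [0.999, -0.051, 0.0, 0.0]
contact_force: [-0.3, 0.2, -0.0]
gripper_width: 42.7
```

```bash
python3 - <<'E'
from h import *
plan(621.4,-243.3,74,-6.2)
s=snap('scene','s7')[:,:,::-1];t=snap('top','t7')[:,:,::-1]
c=lambda b:cv2.resize(b,None,fx=5,fy=5,interpolation=cv2.INTER_CUBIC)
cv2.imwrite("pics/c11.png",np.hstack([c(s[140:230,300:380]),c(t[130:220,300:380])]))
E
```

```text
clk 10.68 pos [ 622.6 -239.9  171.2] phi -5.84 w 42.7 F [-0.3  0.2 -0. ] T [-0.01 -0.02 -0.  ] j [-0.13  0.51  0.02  0.   -1.09  1.59]
total [-0.003  0.012  0.324] rows>= 1.6202886255710036
turn total 0.003
```

View pics/c11.png

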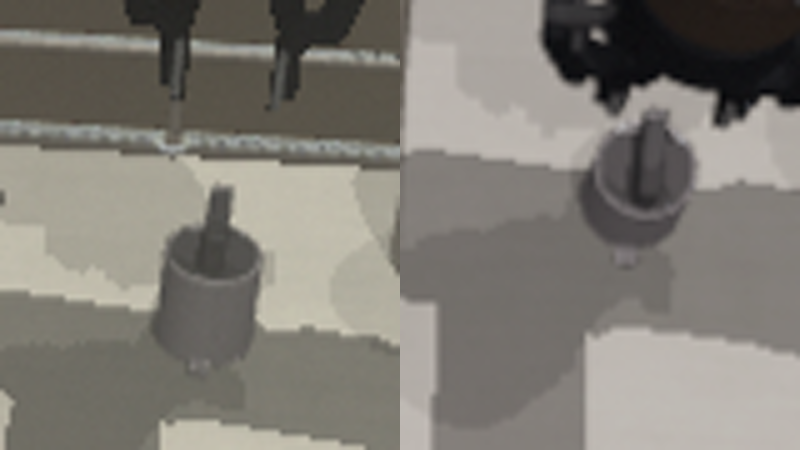

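The jaws straddle the bar: fingers at about (172,140) and (275,100) in the scene crop, bar at (217,200). I'll descend.

Call:
drive_tool:
  increments:
    - [0, [-0.003, 0.012, 0.1], 0.003]
    - [0, [0, 0, 0.1], 0]
    - [0, [0, 0, 0.08], 0]
    - [0, [0, 0, 0.034], 0]
    - [0, [0, 0, 0], 0]
    - [0, [0, 0, 0], 0]
    - [0, [0, 0, 0], 0]

```text
clock: 11.65
position: [621.7, -244.3, 78.0]
ee_rot: [0.999, -0.053, 0.001, 0.0]
contact_force: [-0.4, -0.2, 0.4]
gripper_width: 43.0
```

```bash
python3 - <<'E'
from h import *
plan(621.4,-243.3,74,-6.2)
s=snap('scene','s8')[:,:,::-1]
c=lambda b:cv2.resize(b,None,fx=7,fy=7,interpolation=cv2.INTER_CUBIC)
cv2.imwrite("pics/c12.png",c(s[140:220,300:380]))
E
```

```text
clk 11.65 pos [ 621.7 -244.3   78. ] phi -6.12 w 43.0 F [-0.4 -0.2  0.4] T [-0.03  0.01  0.02] j [-0.13  0.6  -0.07  0.   -0.9   1.6 ]
total [-0.001 -0.003  0.013] rows>= 0.0691237093589115
turn total 0.001
```

View pics/c12.png

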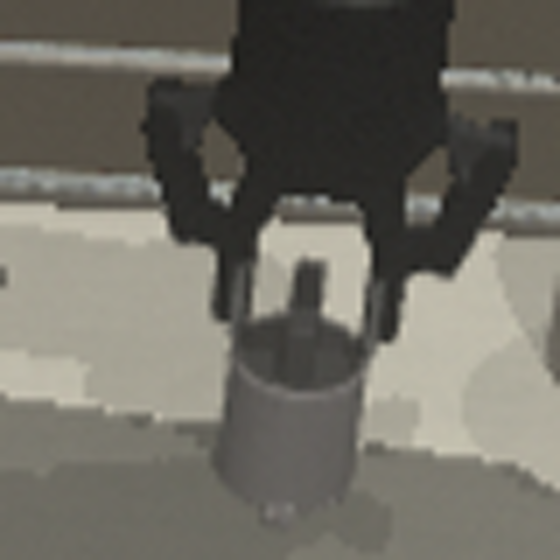

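The bar (308,285) is centred between the fingers. I'll close on it.

Call:
drive_tool:
  increments:
    - [0, [-0.001, -0.003, 0.008], 0]
    - [0, [0, 0, 0], 0]
    - [-1, [0, 0, 0], 0]
    - [-1, [0, 0, 0], 0]
    - [-1, [0, 0, 0], 0]
    - [-1, [0, 0, 0], 0]
    - [-1, [0, 0, 0], 0]
    - [-1, [0, 0, 0], 0]

```text
clock: 12.7
position: [620.8, -243.2, 74.4]
ee_rot: [0.999, -0.053, 0.0, -0.0]
contact_force: [0.2, 0.6, 0.2]
gripper_width: 10.8
```

```bash
python3 - <<'E'
from h import *
plan(621.4,-243.3,180,-6.2)
E
```

```text
clk 12.7 pos [ 620.8 -243.2   74.4] phi -6.12 w 10.8 F [0.2 0.6 0.2] T [ 0.18  0.07 -0.  ] j [-0.13  0.6  -0.08 -0.   -0.89  1.6 ]
total [ 0.002  0.    -0.352] rows>= 1.7607203646333898
turn total 0.001
```

Call:
drive_tool:
  increments:
    - [-1, [0, 0, -0.05], 0]
    - [-1, [0, 0, -0.1], 0]
    - [-1, [0, 0, -0.12], 0]
    - [-1, [0, 0, -0.11], 0]
    - [-1, [0, 0, 0], 0]
    - [-1, [0, 0, 0], 0]

```text
clock: 13.45
position: [620.0, -242.9, 187.6]
ee_rot: [0.999, -0.054, -0.001, -0.0]
contact_force: [0.5, -0.3, -3.1]
gripper_width: 11.0
```

```bash
python3 - <<'E'
from h import *
plan(549.4,28,185,20.5)
E
```

```text
clk 13.45 pos [ 620.  -242.9  187.6] phi -6.14 w 11.0 F [ 0.5 -0.3 -3.1] T [ 0.03  0.05 -0.02] j [-0.13  0.49  0.04 -0.   -1.12  1.6 ]
total [-0.331 -0.873  0.009] rows>= 4.665556558610631
turn total -0.232
```

Call:
drive_tool:
  increments:
    - [-1, [-0.03, -0.083, 0], 0]
    - [-1, [-0.06, -0.15, 0], 0]
    - [-1, [-0.06, -0.16, 0], 0]
    - [-1, [-0.06, -0.16, 0], 0]
    - [-1, [-0.06, -0.16, 0], 0]
    - [-1, [-0.041, -0.1, 0.009], 0]
    - [-1, [-0.02, -0.06, 0], 0]
    - [-1, [0, 0, 0], -0.06]
    - [-1, [0, 0, 0], -0.06]
    - [-1, [0, 0, 0], -0.06]
    - [-1, [0, 0, 0], -0.052]
    - [-1, [0, 0, 0], 0]
    - [-1, [0, 0, 0], 0]

```text
clock: 15.08
position: [549.9, 27.4, 185.2]
ee_rot: [0.984, 0.177, -0.0, 0.0]
contact_force: [0.2, 0.2, -1.5]
gripper_width: 11.6
```

```bash
python3 - <<'E'
from h import *
plan(549.4,28,170,20.5)
s=snap('scene','s9')[:,:,::-1];t=snap('top','t9')[:,:,::-1]
c=lambda b:cv2.resize(b,None,fx=5,fy=5,interpolation=cv2.INTER_CUBIC)
cv2.imwrite("pics/c13.png",np.hstack([c(s[135:245,200:280]),c(t[120:230,200:280])]))
E
```

```text
clk 15.07 pos [549.9  27.4 185.2] phi 20.35 w 11.6 F [ 0.2  0.2 -1.5] T [-0.02 -0.   -0.05] j [ 0.34  0.31 -0.26 -0.   -1.    1.58]
total [-0.001 -0.002  0.051] rows>= 0.25331955234870984
turn total -0.001
```

View pics/c13.png

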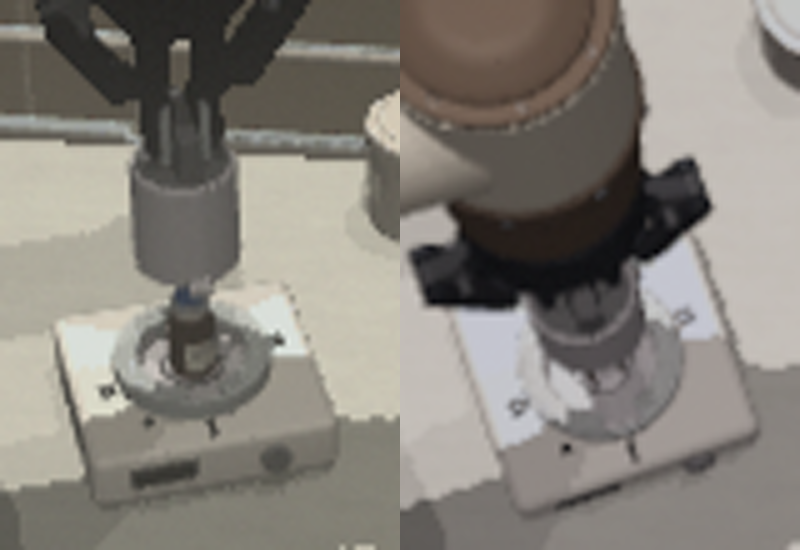

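```bash
python3 - <<'E'
from h import *
s=cv2.imread("pics/s9.png");g=cv2.cvtColor(s,cv2.COLOR_BGR2GRAY).astype(int)
for v in range(174,190,2): print(v,g[v,222:252])
X=np.array([549.9,27.4,185.2-74.4])
for h in(0,10,30,60): print(h,proj("scene",X+[0,0,h]))
c,f=cal("scene");o,_=ray("scene",0,0);d=X-o;print(d)
# silhouette edges expected at height h: perpendicular horizontal dir
dh=d[:2]/np.linalg.norm(d[:2]);n=np.array([-dh[1],dh[0]])
for h in(10,40):
  print(h,[proj("scene",np.r_[X[:2]+27*k*n,X[2]+h]).round(2).tolist() for k in(1,-1)])
E
```

```text
174 [196 195 196 193 102  88  93  96  97 102 104 107 108 108 106 107 108 106
 102  99  99  96  94  92  89 111 196 195 195 196]
176 [197 198 197 195 115  90  93  96  98  99 102 101 103 102 103 103 104 102
 101 100  98  97  94  93  91 112 193 194 192 193]
178 [194 177 176 176 126  89  95  95  98  99 101 102 103 105 104 103 103 103
 102  99  99  98  94  92  88  90 196 195 194 195]
180 [171 171 172 172 130  89  95  96  99 100 101 102 104 103 104 105 104 104
 101 100  98  98  95  94  90  91 194 195 194 195]
182 [172 171 170 168 129  90  93  96  98 100 101 103 102 104 103 104 103 105
 103 100  98  97  94  92  91  92 194 193 194 193]
184 [171 171 173 171 150  95  93  97  99 100 101 102 103 104 103 104 103 103
 103 100  97  97  94  94  90  88 165 193 193 193]
186 [173 172 170 172 164  97  93  98  98 100 102 102 103 104 105 103 103 105
 102  99  97  97  96  93  91  92 193 194 195 195]
188 [171 171 171 171 169 122  93  97  99 100 101 102 103 105 104 103 103 104
 103 100  98  97  94  92 108 161 192 193 193 192]
0 [237.24037378 186.01768879]
10 [237.08620824 182.9476183 ]
30 [236.77299595 176.71027257]
60 [236.29058194 167.1034241 ]
[ 966.79266744  173.72973077 -807.06686239]
10 [[226.31, 183.46], [247.82, 182.44]]
40 [[225.67, 174.04], [247.52, 173.04]]
```

The cap hangs straight over the vial, with its silhouette edges within 0.3 px of where they should be. I'll lower it to just above the collar.

Call:
drive_tool:
  increments:
    - [-1, [-0.001, -0.002, 0.05], -0.001]
    - [-1, [0, 0, 0.06], 0]
    - [-1, [0, 0, 0.05], 0]
    - [-1, [0, 0, 0.03], 0]
    - [-1, [0, 0, 0], 0]
    - [-1, [0, 0, 0], 0]
    - [-1, [0, 0, 0], 0]

```text
clock: 16.05
position: [549.9, 28.4, 129.3]
ee_rot: [0.984, 0.179, 0.001, -0.0]
contact_force: [0.2, -0.0, -1.6]
gripper_width: 10.9
```

```bash
python3 - <<'E'
from h import *
plan(549.4,28,111,20.5)
s=snap('scene','s10')[:,:,::-1];t=snap('top','t10')[:,:,::-1]
c=lambda b:cv2.resize(b,None,fx=6,fy=6,interpolation=cv2.INTER_CUBIC)
cv2.imwrite("pics/c14.png",np.hstack([c(s[155:235,205:270]),c(t[140:220,205:270])]))
E
```

```text
clk 16.05 pos [549.9  28.4 129.3] phi 20.59 w 10.9 F [ 0.2 -0.  -1.6] T [ 0.01 -0.    0.01] j [ 0.35  0.37 -0.33  0.   -0.87  1.58]
total [-0.002  0.     0.061] rows>= 0.30506680513473566
turn total 0.001
```

View pics/c14.png

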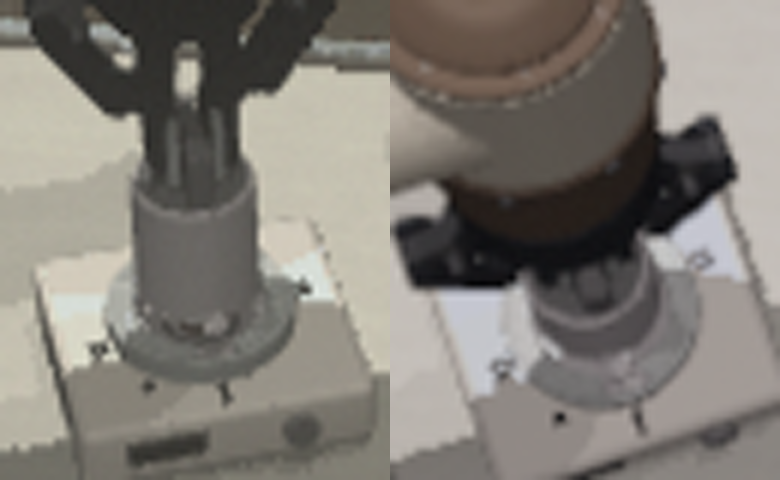

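The cap sits concentric above the collar, with its near lug at (215,325) over the gap near the entry bar. I'll lower it gently.

Call:
drive_tool:
  increments:
    - [-1, [-0.001, 0, 0.015], 0]
    - [-1, [0, 0, 0.012], 0]
    - [-1, [0, 0, 0.008], 0]
    - [-1, [0, 0, 0], 0]
    - [-1, [0, 0, 0], 0]

```text
clock: 16.77
position: [549.3, 28.1, 118.1]
ee_rot: [0.984, 0.179, 0.0, 0.0]
contact_force: [-0.0, 0.1, -1.6]
gripper_width: 10.8
```

```bash
python3 - <<'E'
from h import *
plan(549.4,28,110.4,20.5)
E
```

```text
clk 16.77 pos [549.3  28.1 118.1] phi 20.58 w 10.8 F [-0.   0.1 -1.6] T [-0.03  0.02  0.04] j [ 0.35  0.38 -0.34  0.   -0.85  1.58]
total [0.    0.001 0.026] rows>= 0.12871878191828617
turn total 0.001
```

The rim is 4 mm below the collar top with no contact force, so the lugs are going through the gaps.

Call:
drive_tool:
  increments:
    - [-1, [0, 0, 0.012], 0]
    - [-1, [0, 0, 0.008], 0]
    - [-1, [0, 0, 0.003], 0]
    - [-1, [0, 0, 0], 0]
    - [-1, [0, 0, 0], 0]

```text
clock: 17.4
position: [549.3, 28.1, 111.3]
ee_rot: [0.984, 0.179, 0.0, -0.0]
contact_force: [0.8, -0.0, -3.0]
gripper_width: 11.2
```

```bash
python3 - <<'E'
from h import *
plan(549.4,28,110.4,20.5)
E
```

```text
clk 17.4 pos [549.3  28.1 111.3] phi 20.58 w 11.2 F [ 0.8 -0.  -3. ] T [0.05 0.02 0.02] j [ 0.35  0.39 -0.35  0.   -0.83  1.58]
total [0.    0.001 0.003] rows>= 0.015189776638409262
turn total 0.001
```

Call:
drive_tool:
  increments:
    - [-1, [0, 0, 0.003], 0]
    - [-1, [0, 0, 0.002], 0]
    - [-1, [0, 0, 0], 0]
    - [-1, [0, 0, 0], 0]

```text
clock: 17.9
position: [549.4, 28.1, 110.3]
ee_rot: [0.984, 0.179, 0.0, 0.0]
contact_force: [-1.1, -0.4, 3.9]
gripper_width: 10.8
```

```bash
python3 - <<'E'
from h import *
plan(549.4,28,110.4,20.5)
E
```

```text
clk 17.9 pos [549.4  28.1 110.3] phi 20.6 w 10.8 F [-1.1 -0.4  3.9] T [0.01 0.45 0.05] j [ 0.35  0.39 -0.35  0.   -0.83  1.58]
total [-0.  0. -0.] rows>= 0.00274888081181647
turn total 0.001
```

Seated: the rim is at deck height and pushes back lightly. Now I'll turn it clockwise, stopping short at first.

Call:
drive_tool:
  increments:
    - [-1, [0, 0, 0], 0.04]
    - [-1, [0, 0, 0], 0.05]
    - [-1, [0, 0, 0], 0.05]
    - [-1, [0, 0, 0], 0.05]
    - [-1, [0, 0, 0], 0.05]
    - [-1, [0, 0, 0], 0.04]
    - [-1, [0, 0, 0], 0.03]
    - [-1, [0, 0, 0], 0.01]
    - [-1, [0, 0, 0], 0]
    - [-1, [0, 0, 0], 0]

```text
clock: 19.15
position: [549.4, 28.0, 110.3]
ee_rot: [0.99, -0.14, 0.0, 0.0]
contact_force: [-1.8, -0.5, 5.2]
gripper_width: 11.1
```

```bash
python3 - <<'E'
from h import *
plan(549.4,28,110.3,-19.5)
s=snap('scene','s11')[:,:,::-1];t=snap('top','t11')[:,:,::-1]
c=lambda b:cv2.resize(b,None,fx=6,fy=6,interpolation=cv2.INTER_CUBIC)
cv2.imwrite("pics/c15.png",np.hstack([c(s[155:235,205:270]),c(t[140:220,205:270])]))
E
```

```text
clk 19.15 pos [549.4  28.  110.3] phi -16.04 w 11.1 F [-1.8 -0.5  5.2] T [-0.25  0.62  0.07] j [ 0.35  0.39 -0.35  0.   -0.83  0.94]
total [ 0. -0. -0.] rows>= 0.0010004777157525974
turn total 0.03
```

View pics/c15.png

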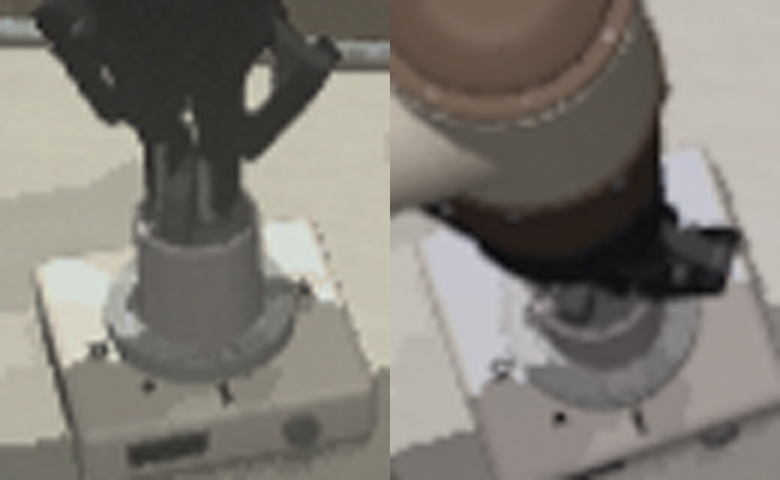

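The lugs are under the ledge and the cap is fully down. I'll make the last 3.5°.

Call:
drive_tool:
  increments:
    - [-1, [0, 0, 0], 0.015]
    - [-1, [0, 0, 0], 0.015]
    - [-1, [0, 0, 0], 0]
    - [-1, [0, 0, 0], 0]
    - [-1, [0, 0, 0], 0]

```text
clock: 19.88
position: [549.4, 28.0, 110.3]
ee_rot: [0.986, -0.169, 0.0, 0.0]
contact_force: [-1.0, -0.7, 5.4]
gripper_width: 11.1
```

```bash
python3 - <<'E'
from h import *
plan(549.4,28,110.3,-19.5)
s=snap('scene','s12')[:,:,::-1].copy();t=snap('top','t12')[:,:,::-1].copy()
def c(n,b,x0,y0,k=10):
    b=cv2.resize(b[y0:y0+56,x0:x0+39],None,fx=k,fy=k,interpolation=cv2.INTER_CUBIC)
    for ang,col in((-19.5,(0,255,0)),):
        a=np.radians(ang);d=np.array([np.cos(a),np.sin(a)]);nn=np.array([-d[1],d[0]])
        for z in (36+60,36+88.5):
          P=[np.r_[np.array([549.4,28])+d*23*i+nn*6*j,z] for i,j in((1,1),(1,-1),(-1,-1),(-1,1))]
          q=[((proj(n,p)-[x0,y0]+.5)*k).astype(int) for p in P]
          cv2.polylines(b,[np.array(q)],True,col,1)
    return b
cv2.imwrite("pics/c16.png",np.hstack([c("scene",s,220,165),c("top",t,220,165)]))
E
```

```text
clk 19.88 pos [549.4  28.  110.3] phi -19.48 w 11.1 F [-1.  -0.7  5.4] T [-0.24  0.56  0.08] j [ 0.35  0.39 -0.35  0.   -0.83  0.88]
total [ 0. -0.  0.] rows>= 0.0003009973023046424
turn total 0.0
```

View pics/c16.png

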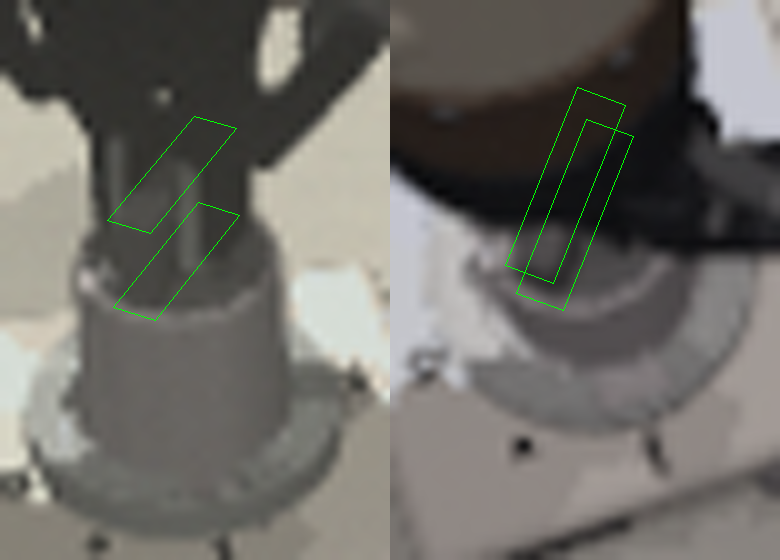

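```bash
python3 - <<'E'
from h import *
def c(f,x0,y0,w,h,k=14):
    b=cv2.imread("pics/%s.png"%f)[y0:y0+h,x0:x0+w].astype(float)
    b=np.clip((b-30)*2.2,0,255).astype(np.uint8)
    b=cv2.resize(b,None,fx=k,fy=k,interpolation=cv2.INTER_CUBIC)
    for i in range(0,w,5): cv2.putText(b,str(x0+i),(i*k,8),0,.3,(0,0,255),1)
    for i in range(0,h,5): cv2.putText(b,str(y0+i),(0,i*k+k//2+3),0,.3,(0,0,255),1)
    return b
cv2.imwrite("pics/c17.png",np.hstack([c("s12",225,170,28,30),c("t12",225,175,28,30)]))
a=np.radians(-19.5);d=np.array([np.cos(a),np.sin(a)]);nn=np.array([-d[1],d[0]])
for n in("scene","top"):
  for z in(60,88.5): print(n,z,[proj(n,np.r_[np.array([549.4,28])-d*23+nn*6*j,z+36]).round(1).tolist() for j in(1,-1)])
E
```

```text
scene 60 [[230.8, 195.3], [235.0, 196.6]]
scene 88.5 [[230.3, 186.5], [234.5, 187.9]]
top 60 [[232.2, 193.8], [236.8, 195.5]]
top 88.5 [[231.1, 191.1], [235.8, 192.8]]
```

View pics/c17.png

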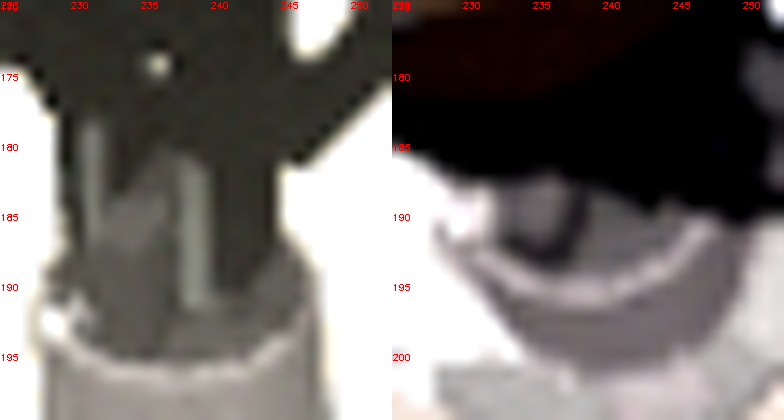

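```bash
python3 - <<'E'
from h import *
for f,n in(("s12","scene"),("t12","top")):
  g=cv2.cvtColor(cv2.imread("pics/%s.png"%f),cv2.COLOR_BGR2GRAY).astype(int)
  print(n,list(range(226,252)))
  for v in (range(182,199) if n=="scene" else range(186,198)): print(v,g[v,226:252])
# rim expectation
for n in("scene","top"):
  th=np.linspace(0,2*np.pi,361);q=np.array([proj(n,[549.4+27*np.cos(t),28+27*np.sin(t),96]) for t in th]);print(n,"rim",q.min(0),q.max(0))
E
```

```text
scene [226, 227, 228, 229, 230, 231, 232, 233, 234, 235, 236, 237, 238, 239, 240, 241, 242, 243, 244, 245, 246, 247, 248, 249, 250, 251]
182 [173 169 172  68  59  84  64  50  54  64  65  68  83  75  51  53  52  51
  58 140 173 178 191 190 191 191]
183 [168 168 165  71  60  85  66  52  63  66  67  67  85  78  53  52  53  52
  58 152 191 191 192 190 188 189]
184 [169 169 165  71  54  85  68  73  74  73  76  67  85  80  53  53  52  52
  58 151 191 191 191 190 189 189]
185 [168 169 166  98  53  85  76  77  77  78  77  67  89  81  56  53  54  52
  59 152 191 191 191 190 191 190]
186 [168 168 167 100  56  82  80  78  78  77  69  73  90  84  56  55  55  53
  58 121 173 190 191 191 191 191]
187 [167 167 166 113  62  76  73  75  78  72  67  66  89  84  58  53  54  54
  57  83 129 189 189 190 192 190]
188 [168 168 135  85  67  70  70  70  72  68  66  66  89  86  56  55  54  53
  64  74  95 149 189 191 191 189]
189 [168 168  95  69  69  70  71  70  70  68  67  68  90  85  59  55  53  62
  71  74  77 116 189 189 191 189]
190 [168 152 103  76  76  67  71  70  70  68  66  67  91  86  63  57  57  7
[... 1820 characters left out ...]
74  73  86 115]
193 [187 161 131 111  99 112 103  82  61  47  45  52  70  75  75  74  79  93
  98 105  87  75  74  73  97 120]
194 [189 188 166 130 102  93 105 112  99  80  70  75  84  86  85  93  98 113
 109  90  79  75  75  74 113 129]
195 [187 189 180 147 129  95  77 103 112 105  98 104 109 108 102 112 103  92
  83  79  77  76  75  79 115 132]
196 [185 188 189 165 163 123  81  77  80  89  93 102 106 107  99  89  76  78
  80  78  77  75  75  96 121 134]
197 [187 189 187 176 181 164 109  76  77  78  79  79  79  79  80  80  80  80
  80  80  77  76  84 115 129 133]
scene rim [226.56437997 183.90268234] [247.81858391 197.54122691]
top rim [226.77712573 175.09875856] [249.24886316 196.91702429]
```

Call:
drive_tool:
  increments:
    - [-1, [0, 0, 0], 0.01]
    - [-1, [0, 0, 0], 0]
    - [-1, [0, 0, 0], 0]
    - [-1, [0, 0, 0], 0]
    - [-1, [0, 0, 0], 0]

```text
clock: 20.6
position: [549.4, 28.0, 110.3]
ee_rot: [0.984, -0.179, 0.0, 0.0]
contact_force: [-1.4, -1.7, 6.0]
gripper_width: 11.1
```

```bash
python3 - <<'E'
from h import *
plan(549.4,28,110.3,-20)
snap("scene","s13");snap("top","t13")
E
```

```text
clk 20.6 pos [549.4  28.  110.3] phi -20.62 w 11.1 F [-1.4 -1.7  6. ] T [-0.2   0.55  0.12] j [ 0.35  0.39 -0.35  0.   -0.83  0.86]
total [ 0. -0. -0.] rows>= 0.0006977639085630833
turn total -0.005
```

View pics/s13.png

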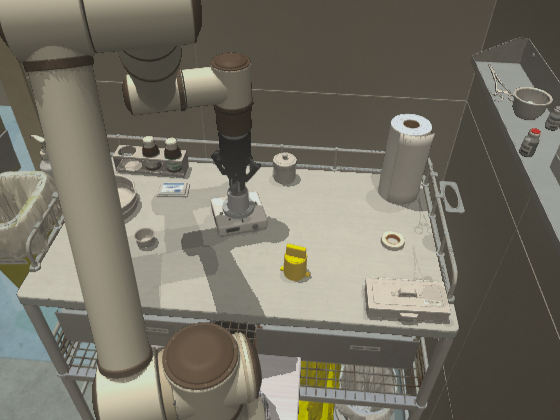

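The cap is on the warmer at (238,205) and held. The cup (145,238), tape (393,240), pouch (174,189) and yellow cap (295,262) are where they were. Handing in.

```bash
python3 -c "
from bench import *
print(job_done())"
```

```text
the job is handed in; nothing more can be done
None
```

I handed the job in at about 20.7 s of the 56 s allowed. The vial is on the ringed spot, and the cap is seated over it and held at the half-turn.

- **Vial:** after I let go, the stopper measured (549.1, 27.9) mm in the top view and (549.8, 28.0) mm in the scene view. The collar centre is (549.4, 28.0), so it stands upright on the spot.
- **Cap seating:** the lugs went down through the gaps without any noticeable contact force. The rim reached deck height with about 4–6 N of push back.
- **Half-turn:** I turned the cap clockwise about 41° by the gripper, to −20.6°. The studs lie at −19.6°. The wrist torque was about 0.1 N m, which fits the return spring. I felt no lock pins and did not go near the click.
- **Other things:** in the last scene picture the cup, tape, pouch and yellow cap were where they started.

**Uncertain:** the fingers mostly hide the grip bar, so I could not measure its angle well. The scene view suggested it lags the gripper by 1–2°, and I turned about 1° extra to make up for it. The bar's edge slopes in the top view pointed to a larger lag, up to 8°, but I judged them too coarse to trust. I also could not see the vial once the cap was over it.

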